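Pack the keyed bushing in its transit case

ROBOT

A 6-joint arm with a two-finger parallel gripper is mounted at the origin on a cart in front of the work surface, level with it; the furniture and walls round the work are solid. World frame = base frame: x ahead of the robot, y to its left, z up, the work surface at z = 0. Lengths are in m, angles in rad, forces in N, time in s.
With the tool pointing down it reaches from about 0.3 to 0.775 m from the base axis. Payload 14.6 kg.
Tool frame: the origin (TCP) lies where the fingers leave the gripper's body, on its centre line; the fingertips stand 97 mm ahead of it and the grasp point (between the pads) lies 78 mm ahead of it (ctrl.finger_overhang is the distance from the TCP to the fingertips, in m); z points along the fingers, y is the direction in which the jaws open and shut (so a half turn about z gives the same grasp; the last joint's range is limited). The gripper opens to 94 mm and grips with 3 to 60 N. Pads are 16 mm wide; open, the fingers measure 119 mm over their backs; the gripper's body (75 mm by 177 mm) begins 78 mm behind the grasp point.
Start: joints at [1.177, 0.3, 1.521, -0, 1.321, -0.067], TCP at [0.177, 0.521, 0.303] pointing down, gripper open.
Joint ranges: [-3.03, 3.03], [-0.79, 2.21], [0.23, 2.52], [-1.04, 4.18], [0, 3.07], [-2.55, 2.55]. Speed limits (rad/s): [2.22, 2.22, 2.57, 3.14, 3.14, 3.14].

INTERFACE

Orientations are given as [roll, pitch, yaw] about the fixed x, y, z axes, in that order (R = Rz(yaw) Ry(pitch) Rx(roll)).
In Python, from station import ctrl, imaging, hand_in gives the robot as it stands.
- The arm moves only by the shell command python3 -m pendant 'ROWS' [FORCE]. ROWS is JSON, a list of rows, each a list of 7 numbers: the shift along the tool's x, y, z normalised to -1 to 1, where 1 is 120 mm, then the turn, a rotation vector about the tool's x, y, z normalised to -1 to 1, where 1 is 30 degrees, then the closure, from -1 (fully open) to 1 (shut). A call has 1 to 10 rows; each row shifts and turns the commanded pose from where the row before left it, along the tool's axes as they then stand; what a row does not reach is not made up. A row lasts 1/12 s, in which the tool goes at most 41.7 mm and 7.16 degrees, less where a joint would pass 70% of its speed; a pose out of reach is approached as far as the arm can. A call with a number of a shift or a turn outside -1 to 1 is refused whole. A call with a gripper value outside its range is refused whole. The fingers move at their own pace and stop on an object; FORCE is the grip in N (left out, the last holds). Time passes only in rows, so rows that do not move let the fingers close. It gives the time, the measured TCP pose, the force and the opening at its end, in the units of the state.
- ctrl.get_obs(): the state, without advancing time (a new reading comes with each control period).
- imaging.camera(name): name is "scene" or "top"; returns a dict with "image" (420x560x3 uint8, red, green, blue), "mtx" (3x3 intrinsics, pixels), "k1" (the pictures are not rectified: a ray, as slopes to the right and down, at radius r is drawn at 1 + k1 r^2 times it, then the intrinsics apply), "rvec" (rotation vector, rad) and "tvec" (3), from world to camera coordinates, as OpenCV has them. Camera axes: x right, y down, z forward; pixel columns grow to the right and rows downward; lengths in m; the calibration is good to about 2 mm. A picture is of the moment at which its call begins. There is no depth.
- hand_in(): hands the job in, once; it reports no verdict.
The state is a dict: "time_s": time; "qpos": joint angles; "joint_vel": joint speeds; "tau": joint torques, N m; "ee_pos": TCP position; "eef_rot": TCP orientation; "force": force on the tool from outside, world axes, zero at the start; "moment": the same for the moment, N m; "grip_width": finger opening in m.
Only numpy, scipy, OpenCV 4.12 (cv2) and the standard library are available. Lean on these libraries where they do the work, as an engineer would, in place of code of your own. Each camera call takes 0.05 s, during which the arm holds its last target.

TASK

Pack the steel bushing for dispatch: take the cover off the round transit case, turn the bushing so that its flat matches the flat of the D-shaped pocket and seat it fully home, boss up, then put the cover back on, level and fully down on the case. Leave the gear, the bearing and the tape measure where they are.

Things in the scene. Friction and masses are not known exactly. Their poses are not given: they have to be found in the camera images.
- transit_case: Low round case, fixed. Origin: centre of underside. Grey foot 100 mm dia., its top a ledge at z 8 mm; on it a black insert 80 mm dia., top z 15 mm, edge chamfered 3 mm. In it, concentric, an open D pocket: floor z 5 mm, radius 28.5 mm, straight wall 18.5 mm from the axis on the case's +x side, mouth chamfered 3 mm; hidden by the cover at first. Bench at y 0, x 0.42-0.6 m is free.
- cover: Loose round grey cover, an upturned shallow cup with a black knob; starts on the case, rim on the ledge. Origin: centre of its lower rim, z up. Outside 92 mm dia., inside 86 mm (3 mm play round the insert), top face at z 44 mm, inside height 40 mm. Knob to lift it by: 22 mm dia., z 44 to 64 mm, on the axis. Its yaw does not matter. About 120 g. Home: origin 8 mm above the case origin.
- bushing: Loose steel bushing, flange down. Origin: centre of underside, on the boss axis, z up. Flange 10 mm thick, radius 26 mm, with one flat 16 mm from the axis on its +x side (2.5 mm play in the pocket). Round boss to grip from any side: 26 mm dia., z 10 to 38 mm. Goes in only with its +x along the case's +x; home: origin 5 mm above the case origin. Not home, it holds the cover up. About 150 g.
- spare_gear: Loose spur gear, 64 mm diameter, 21 mm high, a bystander beyond the work; origin: centre of its underside.
- spare_bearing: Loose ball bearing, 62 mm diameter, 16 mm high, a bystander on the right; origin: centre of its underside.
- tape_rule: Loose yellow tape measure, 36 x 75 x 67 mm, a bystander on the left; origin: centre of its underside.
Mind the look-alikes: they are no part of the job. Of the things that look like the bushing, the middle-sized one is meant.

How it is judged:
By the outcome, as a careful person would: the job done as asked, in the order asked, and still so for the second after the job is handed in, with the robot touching nothing.
It also fails if it takes over 72 s, if anything falls off the work surface, if the arm or the gripper's body presses on something with over 40 N, if the wrist force passes 120 N, or if a joint passes its speed limit or range.

## Working session

There is one attempt and no reset: what is moved stays moved. The work goes in short steps, Python scripts to look and compute and a shell command to move; the robot and the scene stay as the last step left them, time stands still between calls to the robot, and variables do not carry over. Pictures are saved under pics/ and viewed, and the job is handed in when it is done.

```bash
ls; mkdir -p pics
python3 - <<'E'
from station import ctrl, imaging
import cv2
for n in ("scene","top"):
    c=imaging.camera(n); cv2.imwrite(f"pics/{n}0.png",cv2.resize(c["image"][:,:,::-1],(800,600),interpolation=cv2.INTER_CUBIC))
    print(n,c["mtx"].tolist(),c["k1"],c["rvec"],c["tvec"])
print(ctrl.get_obs(), ctrl.finger_overhang)
E
```

```text
pics
scene [[495.92243626412494, 0.0, 275.31627809568704], [0.0, 495.92243626412494, 204.44633283175796], [0.0, 0.0, 1.0]] 0.018786744356796326 [ 2.25919869 -0.61643913  0.27220168] [-0.515763    0.21119131  1.1412438 ]
top [[411.5679262227644, 0.0, 286.2633757505264], [0.0, 411.5679262227644, 209.8916141551436], [0.0, 0.0, 1.0]] -0.1100459869305221 [ 2.1413677  -2.112071    0.19005208] [-0.01108269  0.5973835   1.28115202]
{'time_s': 0.1, 'qpos': array([ 1.17741890e+00,  3.00376906e-01,  1.52150729e+00,  4.35792044e-05,
        1.32071270e+00, -6.66339112e-02]), 'joint_vel': array([ 6.76368741e-04, -1.92181696e-03, -1.32759547e-03,  1.91598012e-04,
        1.44009203e-03, -4.07663498e-05]), 'tau': array([ 1.13553047e-03, -5.32647622e+01, -3.53288519e+01,  7.10049947e-02,
        2.33635266e-02, -5.05634284e-05]), 'ee_pos': array([0.17648949, 0.5207703 , 0.30216917]), 'eef_rot': array([-3.14059346e+00, -1.08985572e-04,  2.81483827e+00]), 'force': array([-0.64285822, -0.27704292,  0.03622339]), 'moment': array([ 0.00488742, -0.00603377, -0.02666553]), 'grip_width': 0.09420180714382699} 0.0972
```

View pics/scene0.png

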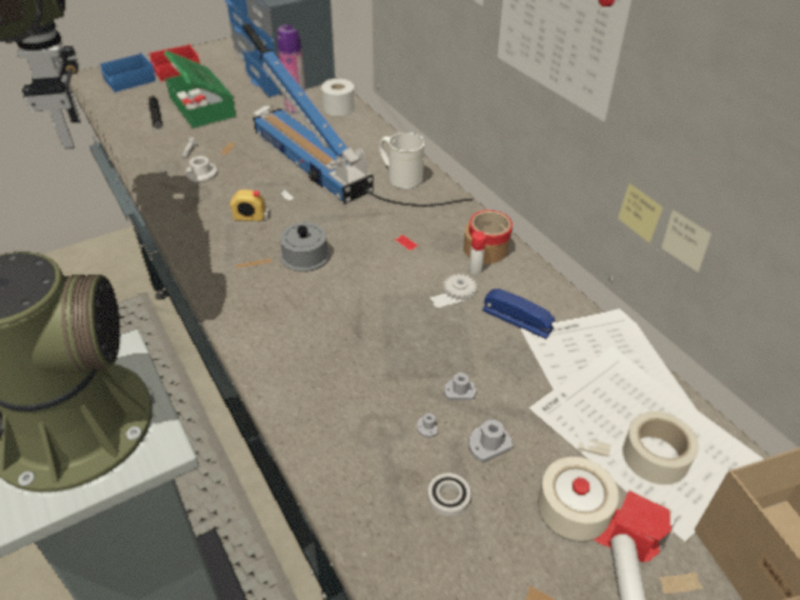

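View pics/top0.png

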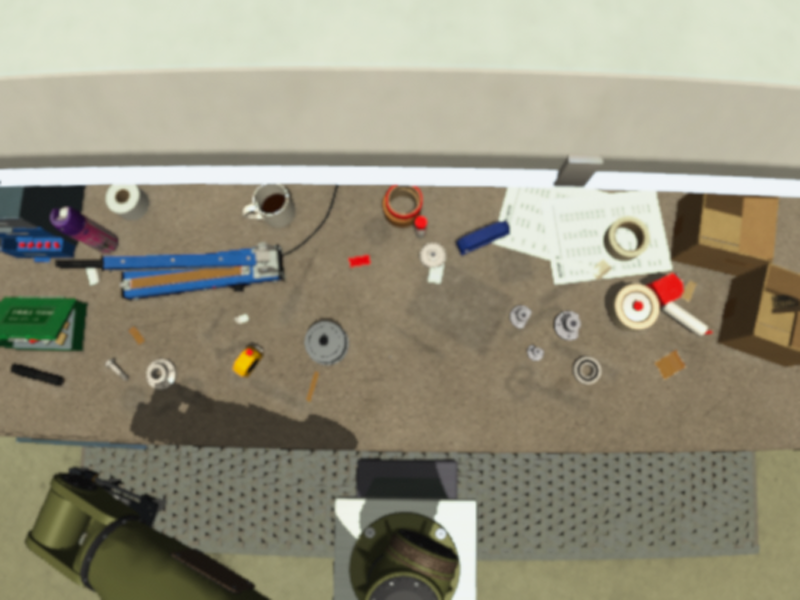

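```bash
cat > h.py <<'E'
import numpy as np, cv2
from station import ctrl, imaging
def crop(c,x0,y0,w,h,s,fn):
    im=c["image"][y0:y0+h,x0:x0+w,::-1]
    cv2.imwrite("pics/"+fn,cv2.resize(im,None,fx=s,fy=s,interpolation=cv2.INTER_CUBIC))
def proj(c,P):
    P=np.atleast_2d(np.asarray(P,float)); R=cv2.Rodrigues(np.array(c["rvec"]))[0]
    q=P@R.T+np.array(c["tvec"]); s=q[:,:2]/q[:,2:]; r2=(s**2).sum(1,keepdims=True)
    s=s*(1+c["k1"]*r2); K=np.array(c["mtx"]); return s*[K[0,0],K[1,1]]+K[:2,2]
def back(c,uv,z):
    K=np.array(c["mtx"]); uv=np.atleast_2d(np.asarray(uv,float))
    d=(uv-K[:2,2])/[K[0,0],K[1,1]]; s=d.copy()
    for _ in range(20): s=d/(1+c["k1"]*(s**2).sum(1,keepdims=True))
    R=cv2.Rodrigues(np.array(c["rvec"]))[0]; t=np.array(c["tvec"])
    o=-R.T@t; v=np.c_[s,np.ones(len(s))]@R
    return o+v*((z-o[2])/v[:,2])[:,None]
E
python3 - <<'E'
from h import *
s=imaging.camera("scene"); t=imaging.camera("top")
crop(s,285,245,90,90,8,"s_b.png"); crop(t,340,200,80,70,9,"t_b.png")
crop(s,180,140,70,60,10,"s_c.png"); crop(t,200,215,60,50,12,"t_c.png")
print(back(t,[[520/1.4286,316/1.4286]],.038),back(s,[[460/1.4286,378/1.4286]],.038))
print(back(t,[[325/1.4286,340/1.4286]],.072),back(s,[[303/1.4286,231/1.4286]],.072))
E
```

```text
[[ 0.56618266 -0.25821043  0.038     ]] [[ 0.57088112 -0.26282124  0.038     ]]
[[0.50112749 0.18202054 0.072     ]] [[0.49899832 0.17867541 0.072     ]]
```

View pics/s_b.png

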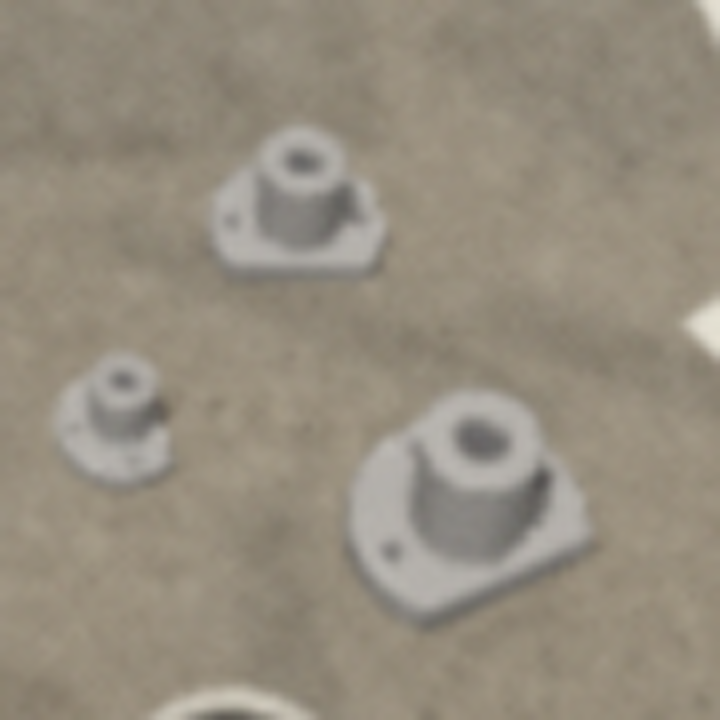

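View pics/t_b.png

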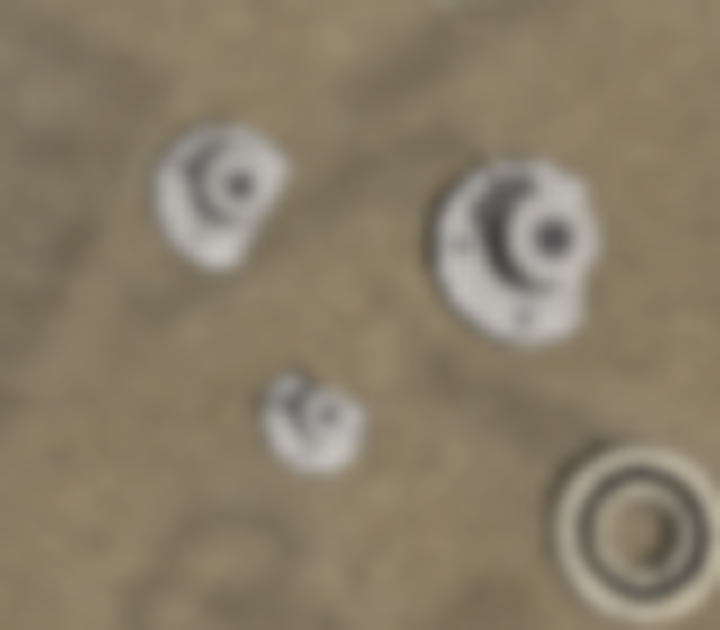

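View pics/s_c.png

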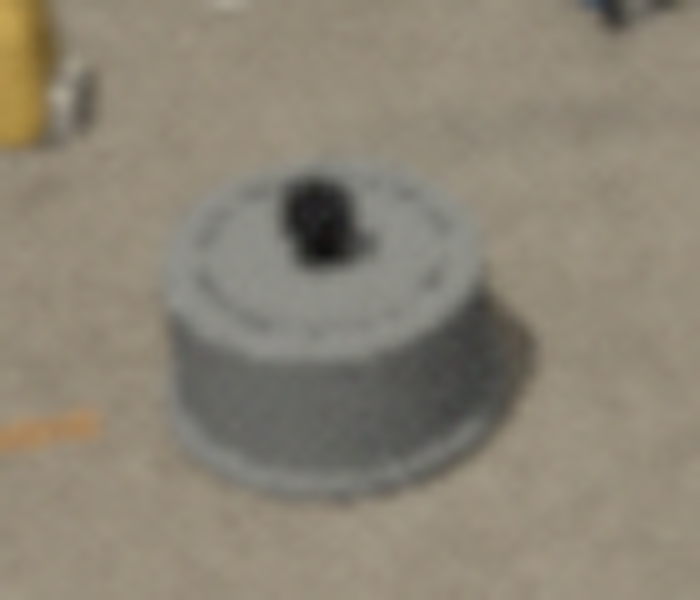

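View pics/t_c.png

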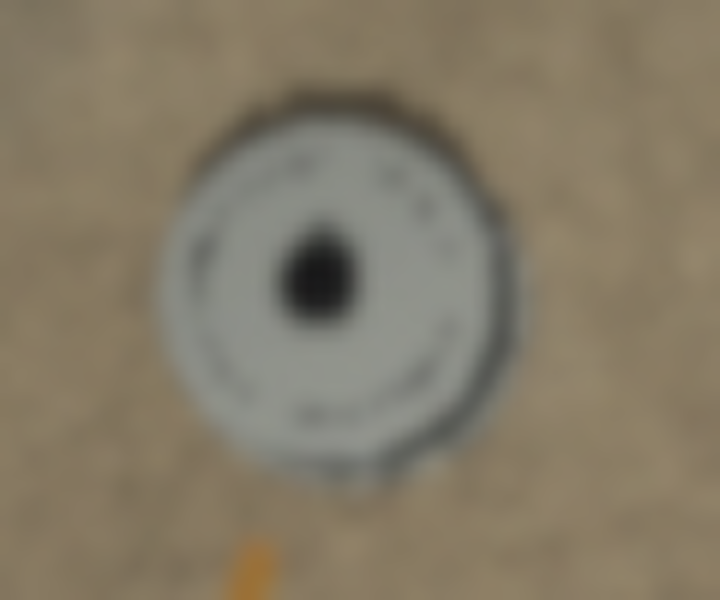

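Run:
```python
from h import *
s=imaging.camera("scene"); t=imaging.camera("top")
S=lambda u,v:[285+(u+.5)/8-.5,245+(v+.5)/8-.5]
T=lambda u,v:[340+(u+.5)/9-.5,200+(v+.5)/9-.5]
print("boss",back(s,[S(302,160)],.038),back(t,[T(234,184)],.038))
a=back(s,[S(228,263),S(372,265)],.010);print("flat s",a, np.diff(a,axis=0))
b=back(t,[T(285,165),T(240,262)],.010);print("flat t",b,np.diff(b,axis=0))
for n,p in(("s",a),("t",b)):
    d=p[1]-p[0]; nn=np.array([d[1],-d[0]]);
    print(n,np.degrees(np.arctan2(nn[1],nn[0])),np.linalg.norm(d))
S=lambda u,v:[180+(u+.5)/10-.5,140+(v+.5)/10-.5]
T=lambda u,v:[200+(u+.5)/12-.5,215+(v+.5)/12-.5]
print("cover top",back(t,[T(329,291)],.052),back(s,[S(322,262)],.052))
print("knob top",back(t,[T(317,279)],.072),back(s,[S(318,195)],.072))
```

```text
boss [[ 0.57158243 -0.26311937  0.038     ]] [[ 0.57021744 -0.26345515  0.038     ]]
flat s [[ 0.54533296 -0.266187    0.01      ]
 [ 0.58157617 -0.28831088  0.01      ]] [[ 0.03624321 -0.02212388  0.        ]]
flat t [[ 0.58208084 -0.28819185  0.01      ]
 [ 0.54540091 -0.27055152  0.01      ]] [[-0.03667994  0.01764032  0.        ]]
s -121.40106762974398 0.0424621779336568
t 64.31590324767306 0.04070133542182089
cover top [[0.50072116 0.18656798 0.052     ]] [[0.49964202 0.18618877 0.052     ]]
knob top [[0.50169731 0.18693714 0.072     ]] [[0.50233429 0.19060306 0.072     ]]
```

```bash
cat >> h.py <<'E'
from scipy.spatial.transform import Rotation as Ro
def go(x,y,z,yaw=None):
    o=ctrl.get_obs(); R=Ro.from_euler("xyz",o["eef_rot"])
    d=R.inv().apply(np.array([x,y,z])-o["ee_pos"])
    yw=o["eef_rot"][2]; yaw=yw if yaw is None else yaw
    rv=(R.inv()*Ro.from_euler("xyz",[np.pi,0,yaw])).as_rotvec()
    print("t",round(o["time_s"],2),"norm shift tot",np.round(d/.12,3),"turn",np.round(np.degrees(rv)/30,3),"minrows",np.ceil(max(np.linalg.norm(d)/.0417,np.degrees(np.linalg.norm(rv))/7.16)), "F",np.round(o["force"],1),"yaw",yw)
E
python3 - <<'E'
from h import *
go(.5005,.1865,.19)
t=imaging.camera("top")
k=1/1.4286
print(back(t,[[247*k,360*k],[535*k,352*k],[568*k,324*k],[587*k,370*k],[433*k,255*k]],.02))
# bushing overlay
s=imaging.camera("scene")
for n,c,(x0,y0,w,h) in(("s",s,(305,250,35,35)),("t",t,(350,205,35,35))):
    im=cv2.resize(c["image"][y0:y0+h,x0:x0+w,::-1],None,fx=11,fy=11,interpolation=cv2.INTER_CUBIC)
    out=[]
    for yaw,col in((-115,(0,0,255)),(-119,(0,255,0)),(-123,(255,0,0))):
        a=np.arccos(16/26); th=np.linspace(a,2*np.pi-a,60)
        P=np.c_[26*np.cos(th),26*np.sin(th)]/1000; P=np.r_[P,P[:1]]
        r=np.radians(yaw); M=np.array([[np.cos(r),-np.sin(r)],[np.sin(r),np.cos(r)]])
        P=P@M.T+[.571,-.263]
        im2=im.copy()
        for z in (.010,):
            u=(proj(c,np.c_[P,np.full(len(P),z)])-[x0,y0]+.5)*11-.5
            cv2.polylines(im2,[np.int32(u)],False,col,1)
        th=np.linspace(0,2*np.pi,50);Q=np.c_[.571+.013*np.cos(th),-.263+.013*np.sin(th),np.full(50,.038)]
        u=(proj(c,Q)-[x0,y0]+.5)*11-.5; cv2.polylines(im2,[np.int32(u)],False,col,1)
        out.append(im2)
    cv2.imwrite(f"pics/ov_{n}.png",cv2.resize(np.hstack(out),None,fx=.69,fy=.69,interpolation=cv2.INTER_AREA))
E
```

```text
t 0.3 norm shift tot [-3.451 -1.772  0.938] turn [-0.001 -0.     0.   ] minrows 12.0 F [-0.3  0.6 -0. ] yaw 2.8147931033479145
[[ 0.457363    0.36911959  0.02      ]
 [ 0.4854315  -0.29501438  0.02      ]
 [ 0.55151308 -0.37423719  0.02      ]
 [ 0.44484909 -0.41562352  0.02      ]
 [ 0.71212763 -0.05810225  0.02      ]]
```

View pics/ov_s.png

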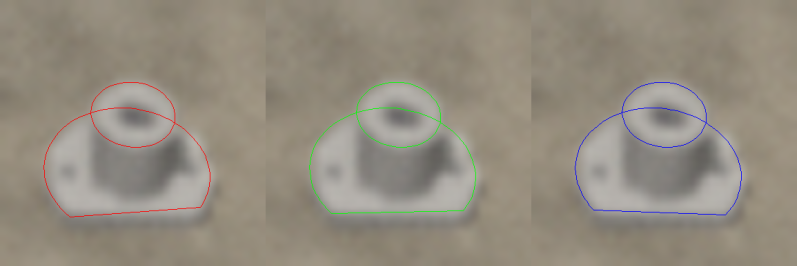

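View pics/ov_t.png

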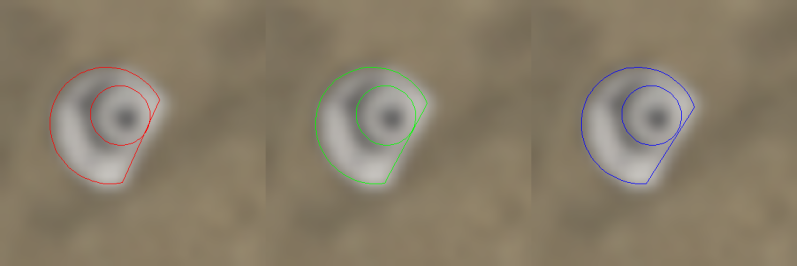

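```bash
python3 -m pendant '[[-0.27,-0.14,0,0,0,0,0],[-0.27,-0.14,0,0,0,0,0],[-0.27,-0.14,0,0,0,0,0],[-0.27,-0.14,0,0,0,0,0],[-0.27,-0.14,0,0,0,0,0],[-0.27,-0.14,0,0,0,0,0],[-0.27,-0.14,0,0,0,0,0],[-0.27,-0.14,0,0,0,0,0],[-0.27,-0.14,0,0,0,0,0],[-0.27,-0.14,0,0,0,0,0]]' 20
python3 -m pendant '[[-0.2,-0.1,0.2,0,0,0,0],[-0.2,-0.1,0.2,0,0,0,0],[-0.2,-0.1,0.25,0,0,0,0],[-0.15,-0.07,0.25,0,0,0,0],[0,0,0,0,0,0,0],[0,0,0,0,0,0,0]]'
python3 - <<'E'
from h import *
go(.5005,.187,.152)
s=imaging.camera("scene"); t=imaging.camera("top")
crop(s,160,110,90,80,8,"s1.png"); crop(t,190,205,80,70,9,"t1.png")
E
```

```text
time_s: 1.23
ee_pos: [0.4305, 0.2562, 0.3028]
eef_rot: [3.141, 0.0, 2.815]
force: [-0.8, 1.6, -1.1]
grip_width: 0.047
time_s: 1.73
ee_pos: [0.5004, 0.1862, 0.1935]
eef_rot: [-3.14, -0.002, 2.813]
force: [-0.0, 0.6, 0.5]
grip_width: 0.0473
t 1.73 norm shift tot [0.001 0.007 0.345] turn [-0.003 -0.005  0.   ] minrows 1.0 F [-0.   0.6  0.5] yaw 2.8131413072533134
```

View pics/s1.png

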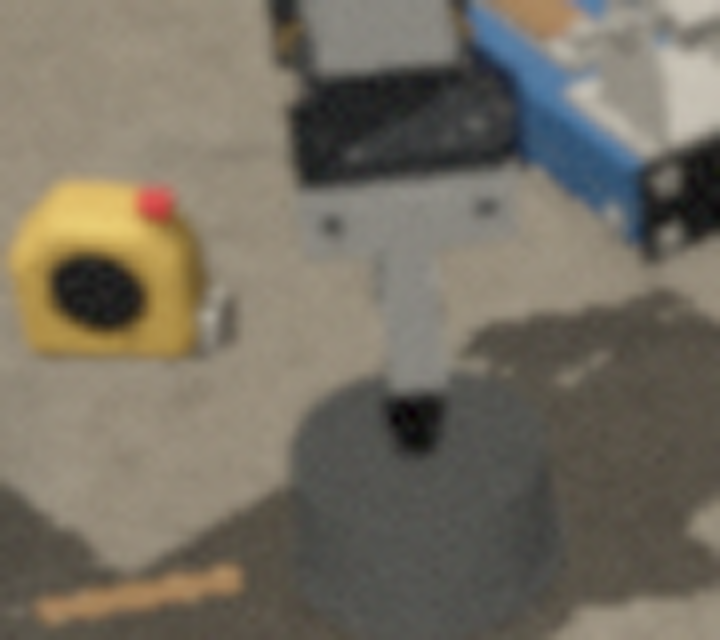

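The finger stands over the black knob (crop about 415,420), and the tape is clear to the left. Next I descend and grip.

```bash
python3 -m pendant '[[0,0,0.17,0,0,0,0],[0,0,0.17,0,0,0,0],[0,0,0,0,0,0,0],[0,0,0,0,0,0,1],[0,0,0,0,0,0,1],[0,0,0,0,0,0,1],[0,0,0,0,0,0,1],[0,0,0,0,0,0,1]]' 30
```

```text
time_s: 2.5
ee_pos: [0.5008, 0.1871, 0.155]
eef_rot: [3.14, 0.001, 2.815]
force: [-1.6, 0.9, 6.6]
grip_width: 0.0209
```

```bash
python3 -m pendant '[[0,0,-0.1,0,0,0,1],[0,0,-0.2,0,0,0,1],[0,0,-0.3,0,0,0,1],[0,0,0,0,0,0,1],[0,0,0,0,0,0,1]]' 30
python3 - <<'E'
from h import *
go(.51,0,.22)
s=imaging.camera("scene"); t=imaging.camera("top")
crop(s,160,110,90,80,8,"s2.png"); crop(t,190,205,80,70,9,"t2.png")
E
```

```text
time_s: 2.92
ee_pos: [0.5009, 0.1869, 0.2282]
eef_rot: [3.139, 0.003, 2.815]
force: [-0.6, 0.0, -1.4]
grip_width: 0.0212
t 2.92 norm shift tot [-0.572 -1.451  0.067] turn [0.004 0.006 0.   ] minrows 5.0 F [-0.6  0.  -1.4] yaw 2.8147380672588667
```

View pics/s2.png

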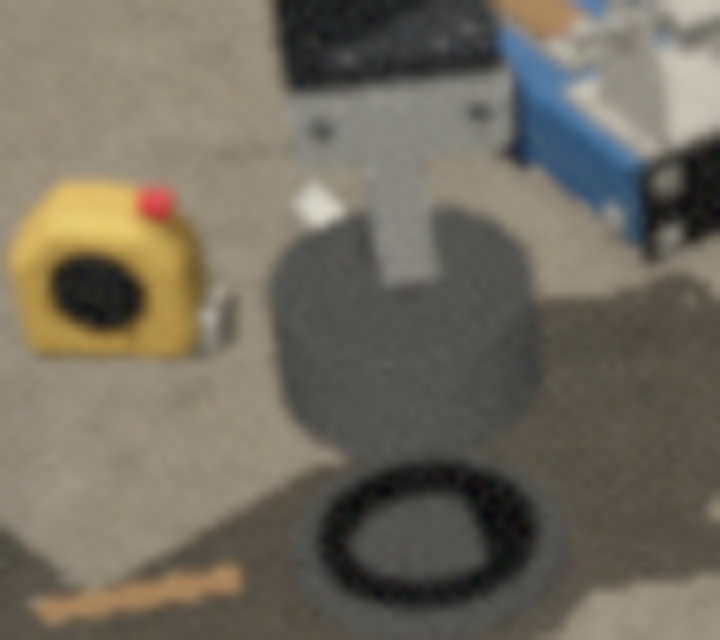

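The cover is held level and the case is open, with its pocket flat on the right (crop about 480,540). I'll park the cover on the bench.

```bash
python3 -m pendant '[[-0.05,-0.12,0,0,0,0,1],[-0.08,-0.22,0,0,0,0,1],[-0.1,-0.26,0,0,0,0,1],[-0.1,-0.26,0,0,0,0,1],[-0.1,-0.26,0,0,0,0,1],[-0.09,-0.22,0,0,0,0,1],[-0.05,-0.11,0.1,0,0,0,1],[0,0,0.2,0,0,0,1],[0,0,0.2,0,0,0,1],[0,0,0.1,0,0,0,1]]'
python3 -m pendant '[[0,0,0,0,0,0,1],[0,0,0.03,0,0,0,1],[0,0,0.03,0,0,0,1]]'
```

```text
time_s: 3.85
ee_pos: [0.5079, -0.0003, 0.1503]
eef_rot: [-3.14, -0.005, 2.814]
force: [0.5, 0.2, -0.7]
grip_width: 0.0213
time_s: 4.1
ee_pos: [0.5096, 0.0001, 0.1469]
eef_rot: [3.142, 0.0, 2.815]
force: [-5.1, -4.8, 22.5]
grip_width: 0.0214
```

```bash
python3 -m pendant '[[0,0,-0.02,0,0,0,0.2],[0,0,0,0,0,0,0],[0,0,0,0,0,0,0],[0,0,0,0,0,0,0],[0,0,-0.2,0,0,0,0],[0,0,-0.3,0,0,0,0],[0,0,-0.25,0,0,0,0],[0,0,0,0,0,0,0]]'
python3 - <<'E'
from h import *
go(.57,-.264,.25,np.radians(45))
s=imaging.camera("scene"); t=imaging.camera("top")
crop(s,160,130,110,95,7,"s3.png"); crop(t,195,205,80,60,10,"t3.png")
crop(s,185,155,60,50,13,"s3c.png")
E
```

```text
time_s: 4.77
ee_pos: [0.5109, 0.0, 0.2449]
eef_rot: [3.139, 0.008, 2.815]
force: [0.1, 0.2, 1.0]
grip_width: 0.047
t 4.77 norm shift tot [-1.173 -1.926 -0.036] turn [0.019 0.006 3.876] minrows 17.0 F [0.1 0.2 1. ] yaw 2.814893460398161
```

View pics/s3.png

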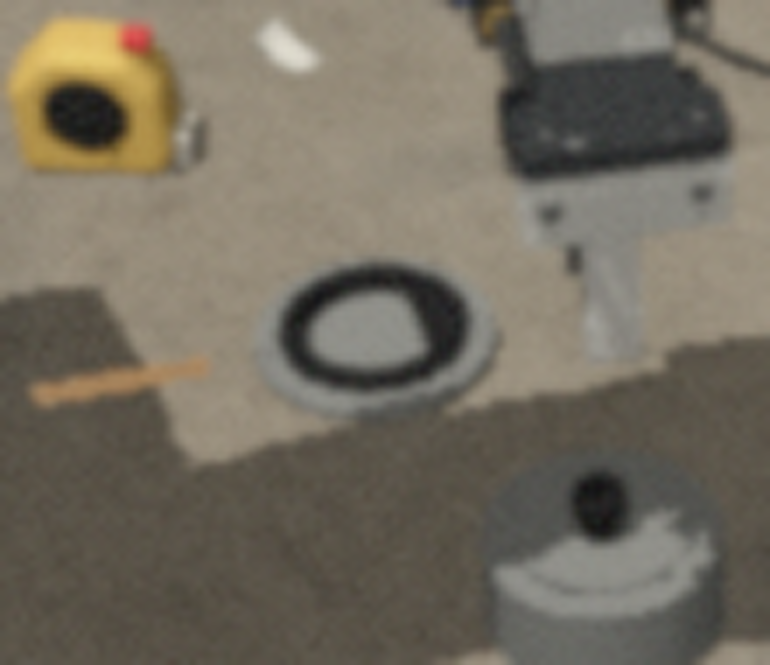

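View pics/t3.png

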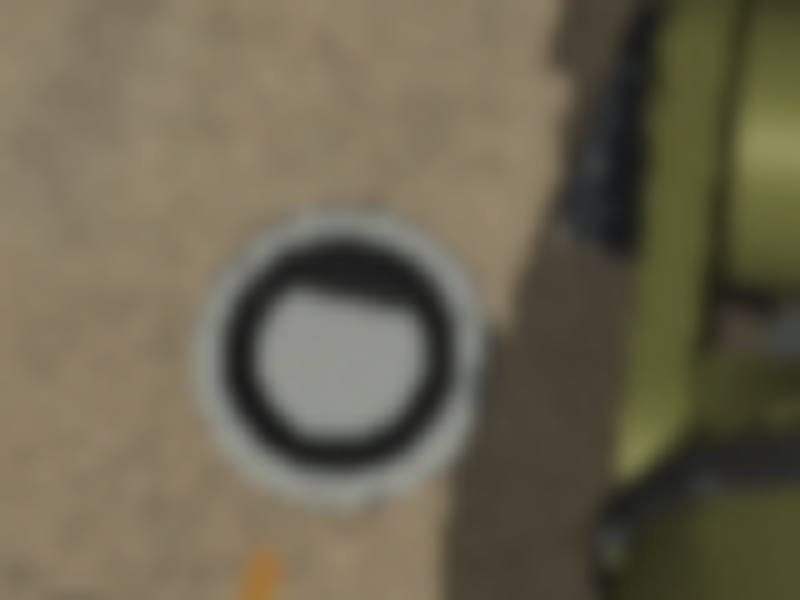

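View pics/s3c.png

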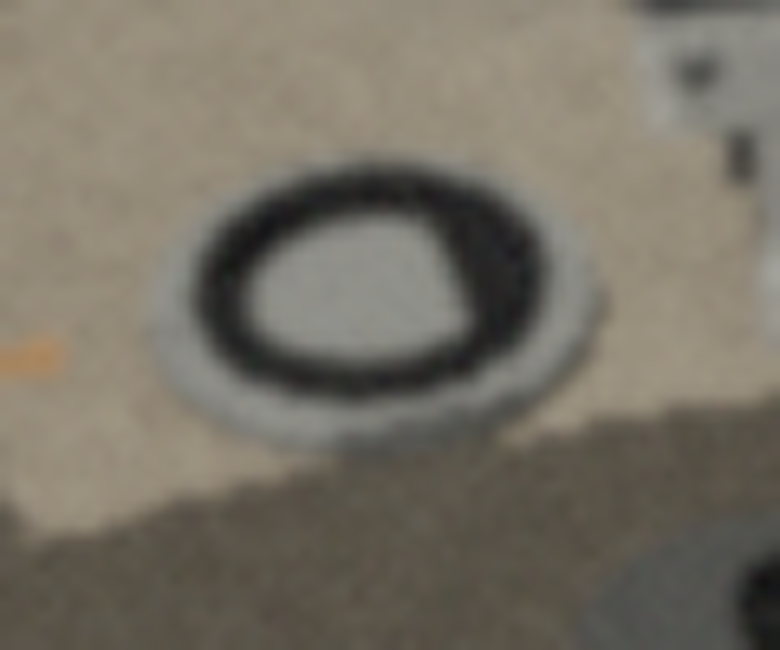

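Run:
```python
from h import *
s=imaging.camera("scene"); t=imaging.camera("top")
S=lambda u,v:[185+(u+.5)/13-.5,155+(v+.5)/13-.5]
T=lambda u,v:[195+(u+.5)/10-.5,205+(v+.5)/10-.5]
for n,b in(("s",back(s,[S(437,215),S(475,318)],.005)),("t",back(t,[T(300,286),T(415,302)],.005))):
    d=b[1]-b[0]; print(n,b,np.degrees(np.arctan2(d[0],-d[1])),np.linalg.norm(d))
print("foot",back(t,[T(338,355)],.008),back(s,[S(377,297)],.008)); print("ins",back(t,[T(338,353)],.015),back(s,[S(370,278)],.0135))
# overlays
th=np.linspace(0,2*np.pi,90)
for n,c,(x0,y0,w,h) in(("s",s,(190,160,45,40)),("t",t,(208,220,40,40))):
    im=cv2.resize(c["image"][y0:y0+h,x0:x0+w,::-1],None,fx=9,fy=9,interpolation=cv2.INTER_CUBIC); out=[im]
    for yaw,col in((-3,(0,0,255)),(-8,(0,255,0)),(-13,(255,0,0))):
        im2=im.copy(); r=np.radians(yaw); M=np.array([[np.cos(r),-np.sin(r)],[np.sin(r),np.cos(r)]])
        a=np.arccos(18.5/28.5); q=np.linspace(a,2*np.pi-a,60); D=np.c_[28.5*np.cos(q),28.5*np.sin(q)]/1000; D=np.r_[D,D[:1]]@M.T
        for P,z in((D,.005),(.05*np.c_[np.cos(th),np.sin(th)],.008),(.037*np.c_[np.cos(th),np.sin(th)],.015)):
            P=P+[.5005,.187]
            u=(proj(c,np.c_[P,np.full(len(P),z)])-[x0,y0]+.5)*9-.5
            cv2.polylines(im2,[np.int32(u)],False,col,1)
        out.append(im2)
    cv2.imwrite(f"pics/oc_{n}.png",np.vstack([np.hstack(out[:2]),np.hstack(out[2:])]))
```

```text
s [[0.52690464 0.20897976 0.005     ]
 [0.51842326 0.172103   0.005     ]] -12.95235414208719 0.03783951933287249
t [[0.52457169 0.2022504  0.005     ]
 [0.51979957 0.16352854 0.005     ]] -7.025748754517455 0.039014815821746325
foot [[0.50133852 0.18822062 0.008     ]] [[0.50137697 0.18635663 0.008     ]]
ins [[0.50126903 0.18724317 0.015     ]] [[0.50043105 0.18694278 0.0135    ]]
```

View pics/oc_s.png

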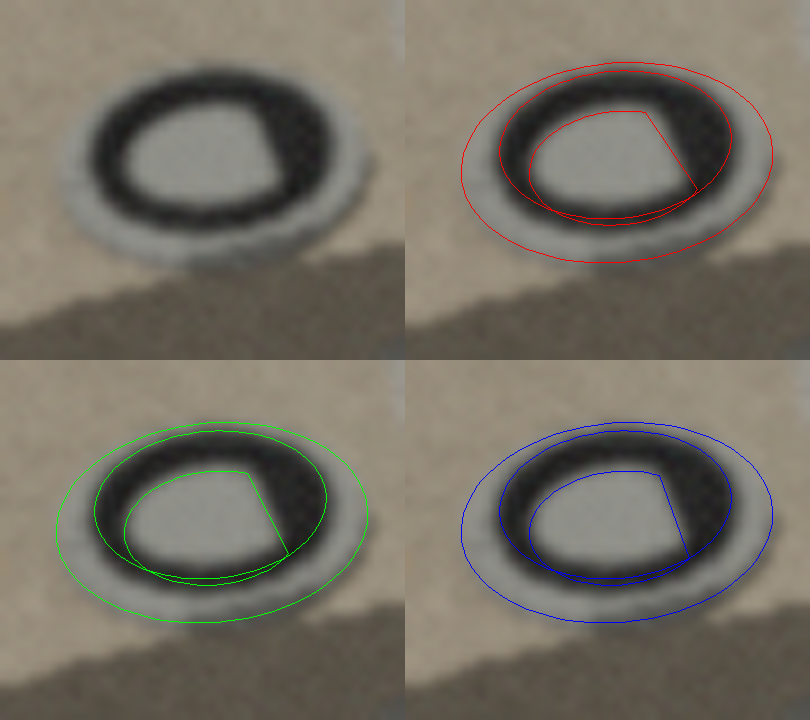

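View pics/oc_t.png

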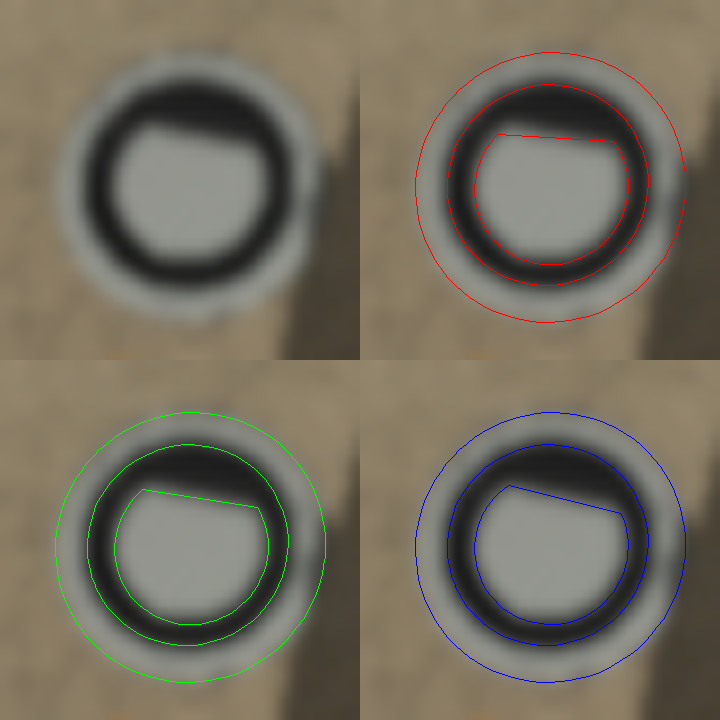

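```bash
python3 -m pendant '[[-0.1,-0.15,0,0,0,0,0],[-0.15,-0.25,0,0,0,0,0],[-0.16,-0.27,0,0,0,0,0],[-0.16,-0.27,0,0,0,0,0],[-0.16,-0.27,0,0,0,0,0],[-0.16,-0.27,0,0,0,0,0],[-0.16,-0.27,0,0,0,0,0],[-0.12,-0.18,0,0,0,0,0]]'
python3 -m pendant '[[0,0,0,0,0,0.1,0],[0,0,0,0,0,0.2,0],[0,0,0,0,0,0.22,0],[0,0,0,0,0,0.22,0],[0,0,0,0,0,0.22,0],[0,0,0,0,0,0.22,0],[0,0,0,0,0,0.22,0],[0,0,0,0,0,0.22,0],[0,0,0,0,0,0.22,0],[0,0,0,0,0,0.22,0]]'
python3 -m pendant '[[0,0,0,0,0,0.22,0],[0,0,0,0,0,0.22,0],[0,0,0,0,0,0.22,0],[0,0,0,0,0,0.22,0],[0,0,0,0,0,0.22,0],[0,0,0,0,0,0.22,0],[0,0,0,0,0,0.22,0],[0,0,0,0,0,0.22,0],[0,0,0,0,0,0.06,0],[0,0,0,0,0,0,0]]'
python3 - <<'E'
from h import *
go(.57,-.264,.112,np.radians(45))
s=imaging.camera("scene"); crop(s,270,190,110,95,7,"s4.png")
E
```

```text
time_s: 5.63
ee_pos: [0.5676, -0.2673, 0.2372]
eef_rot: [3.141, -0.002, 2.813]
force: [0.0, -0.4, 0.4]
grip_width: 0.0469
time_s: 6.47
ee_pos: [0.5677, -0.2642, 0.2372]
eef_rot: [-3.139, -0.002, 1.73]
force: [-1.1, -0.3, 0.7]
grip_width: 0.0471
time_s: 7.3
ee_pos: [0.5677, -0.2642, 0.2374]
eef_rot: [-3.139, 0.001, 0.782]
force: [0.2, 0.5, 0.2]
grip_width: 0.0471
t 7.3 norm shift tot [0.015 0.015 1.045] turn [-0.005  0.001 -0.007] minrows 4.0 F [0.2 0.5 0.2] yaw 0.7815854404533187
```

View pics/s4.png

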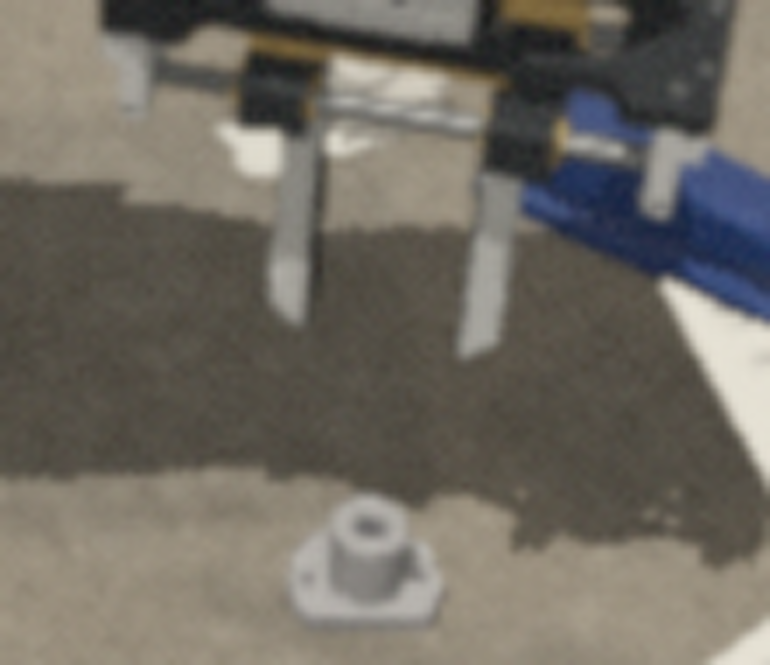

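The open fingers straddle the middle bushing's boss (crop about 368,530). Next: descend and grip.

```bash
python3 -m pendant '[[0.015,0.015,0.2,0,0,0,0],[0,0,0.3,0,0,0,0],[0,0,0.3,0,0,0,0],[0,0,0.2,0,0,0,0],[0,0,0.05,0,0,0,0],[0,0,0,0,0,0,0]]'
python3 -m pendant '[[0,0,0,0,0,0,0.3],[0,0,0,0,0,0,1],[0,0,0,0,0,0,1],[0,0,0,0,0,0,1],[0,0,0,0,0,0,1],[0,0,0,0,0,0,1]]' 40
python3 - <<'E'
from h import *
s=imaging.camera("scene"); crop(s,270,190,110,95,7,"s5.png"); go(.5,.18,.2)
E
```

```text
time_s: 7.85
ee_pos: [0.5699, -0.264, 0.1111]
eef_rot: [-3.138, 0.001, 0.784]
force: [0.8, -0.5, 1.0]
grip_width: 0.0465
time_s: 8.35
ee_pos: [0.571, -0.2646, 0.1146]
eef_rot: [3.139, -0.001, 0.783]
force: [-0.7, 1.9, 6.9]
grip_width: 0.0255
t 8.4 norm shift tot [ 2.196 -3.041 -0.717] turn [ 0.004 -0.001 -0.   ] minrows 11.0 F [-1.1  0.7  6.9] yaw 0.7834210725519066
```

View pics/s5.png

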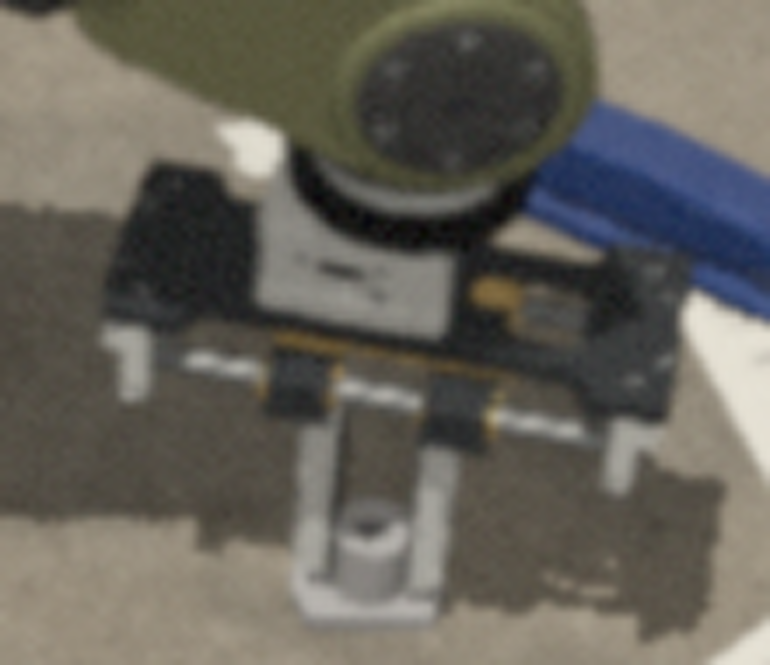

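```bash
python3 -m pendant '[[0,0,-0.1,0,0,0,1],[0,0,-0.2,0,0,0,1],[0,0,-0.3,0,0,0,1],[0,0,-0.25,0,0,-0.1,1],[0,0,0,0,0,-0.2,1],[0,0,0,0,0,-0.22,1],[0,0,0,0,0,-0.22,1],[0,0,0,0,0,-0.22,1],[0,0,0,0,0,-0.22,1],[0,0,0,0,0,-0.22,1]]'
python3 -m pendant '[[0,0,0,0,0,-0.22,1],[0,0,0,0,0,-0.22,1],[0,0,0,0,0,-0.22,1],[0,0,0,0,0,-0.22,1],[0,0,0,0,0,-0.22,1],[0,0,0,0,0,-0.22,1],[0,0,0,0,0,-0.22,1],[0,0,0,0,0,-0.22,1],[0,0,0,0,0,-0.22,1],[0,0,0,0,0,-0.2,1]]'
python3 -m pendant '[[0,0,0,0,0,-0.087,1],[0,0,0,0,0,0,1]]'
python3 - <<'E'
from h import *
go(.501,.187,.2,np.radians(155))
E
```

```text
time_s: 9.23
ee_pos: [0.5705, -0.2643, 0.2161]
eef_rot: [3.141, 0.0, 1.522]
force: [-0.3, -0.6, -1.3]
grip_width: 0.0251
time_s: 10.07
ee_pos: [0.5705, -0.2643, 0.216]
eef_rot: [-3.142, 0.0, 2.664]
force: [-0.5, 0.8, -1.2]
grip_width: 0.025
time_s: 10.23
ee_pos: [0.5705, -0.2643, 0.216]
eef_rot: [-3.142, 0.001, 2.706]
force: [0.9, 0.8, -0.5]
grip_width: 0.0249
t 10.23 norm shift tot [2.113 3.164 0.132] turn [-0.     0.001  0.001] minrows 11.0 F [ 0.9  0.8 -0.5] yaw 2.7055798758410328
```

```bash
python3 -m pendant '[[0.09,0.13,0,0,0,0,1],[0.17,0.255,0,0,0,0,1],[0.17,0.255,0,0,0,0,1],[0.17,0.255,0,0,0,0,1],[0.17,0.255,0,0,0,0,1],[0.17,0.255,0,0,0,0,1],[0.17,0.255,0,0,0,0,1],[0.17,0.255,0,0,0,0,1],[0.17,0.255,0,0,0,0,1],[0.17,0.255,0,0,0,0,1]]'
python3 -m pendant '[[0.17,0.255,0,0,0,0,1],[0.17,0.255,0,0,0,0,1],[0.1,0.15,0.1,0,0,0,1],[0.053,0.079,0.2,0,0,0,1],[0,0,0.1,0,0,0,1],[0,0,0,0,0,0,1],[0,0,0,0,0,0,1]]'
python3 - <<'E'
from h import *
s=imaging.camera("scene");t=imaging.camera("top"); crop(s,170,120,80,70,9,"s6.png");crop(t,200,205,60,60,9,"t6.png"); go(.501,.187,.142,np.radians(155))
E
```

```text
time_s: 11.07
ee_pos: [0.5174, 0.0833, 0.2159]
eef_rot: [3.141, 0.001, 2.701]
force: [1.4, 0.1, -1.0]
grip_width: 0.0253
time_s: 11.65
ee_pos: [0.5021, 0.187, 0.1675]
eef_rot: [-3.141, -0.0, 2.702]
force: [0.4, -0.3, -0.6]
grip_width: 0.0256
t 11.75 norm shift tot [ 0.013 -0.004  0.22 ] turn [ 0.002  0.002 -0.006] minrows 1.0 F [ 0.  -0.4 -1.9] yaw 2.701856786632171
```

View pics/s6.png

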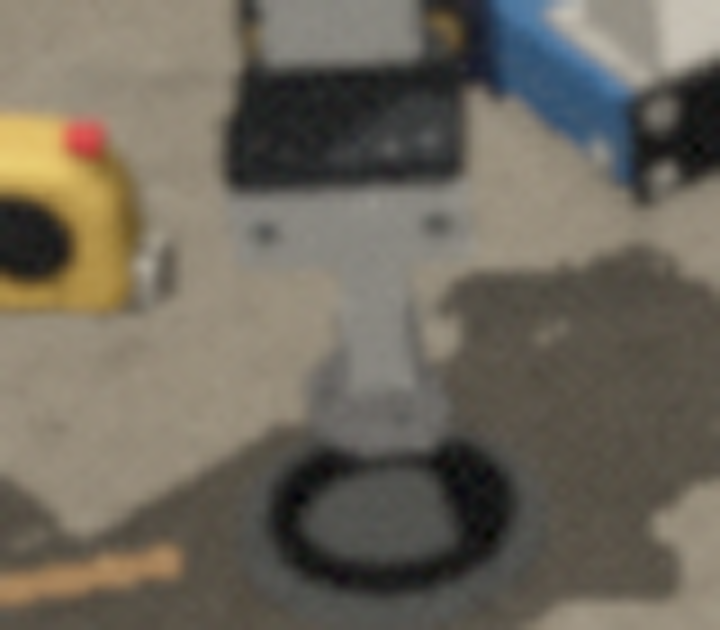

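View pics/t6.png

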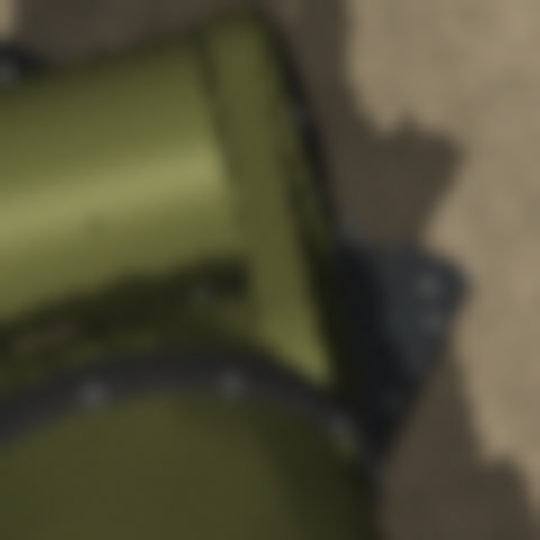

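```bash
python3 -m pendant '[[0.01,0,0.1,0,0,0,1],[0,0,0.1,0,0,0,1],[0,0,0.08,0,0,0,1],[0,0,0,0,0,0,1]]'
python3 - <<'E'
from h import *
s=imaging.camera("scene"); crop(s,180,140,60,50,13,"s7.png"); go(.501,.187,.1196,np.radians(155))
c=s;x0,y0,w,h=180,140,60,50
im=cv2.resize(c["image"][y0:y0+h,x0:x0+w,::-1],None,fx=13,fy=13,interpolation=cv2.INTER_CUBIC)
o=ctrl.get_obs(); zb=o["ee_pos"][2]-.1146
for yaw,col in((-10,(0,255,0)),):
    a=np.arccos(16/26); th=np.linspace(a,2*np.pi-a,60); P=np.c_[26*np.cos(th),26*np.sin(th)]/1000; P=np.r_[P,P[:1]]
    r=np.radians(yaw); M=np.array([[np.cos(r),-np.sin(r)],[np.sin(r),np.cos(r)]]); P=P@M.T+o["ee_pos"][:2]
    for z in (zb,zb+.01):
        u=(proj(c,np.c_[P,np.full(len(P),z)])-[x0,y0]+.5)*13-.5; cv2.polylines(im,[np.int32(u)],False,col,1)
cv2.imwrite("pics/s7o.png",im)
E
```

```text
time_s: 12.08
ee_pos: [0.5005, 0.1871, 0.1318]
eef_rot: [-3.14, -0.002, 2.703]
force: [0.0, -0.2, -1.8]
grip_width: 0.025
t 12.13 norm shift tot [-0.003 -0.001  0.109] turn [-0.002 -0.002 -0.005] minrows 1.0 F [ 0.5  0.  -1.7] yaw 2.7027759209932554
```

View pics/s7o.png

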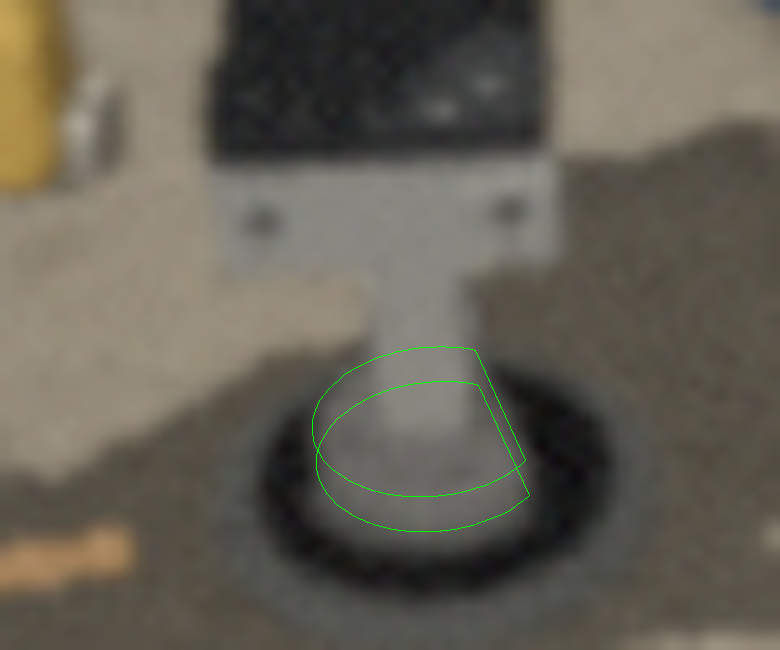

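View pics/s7.png

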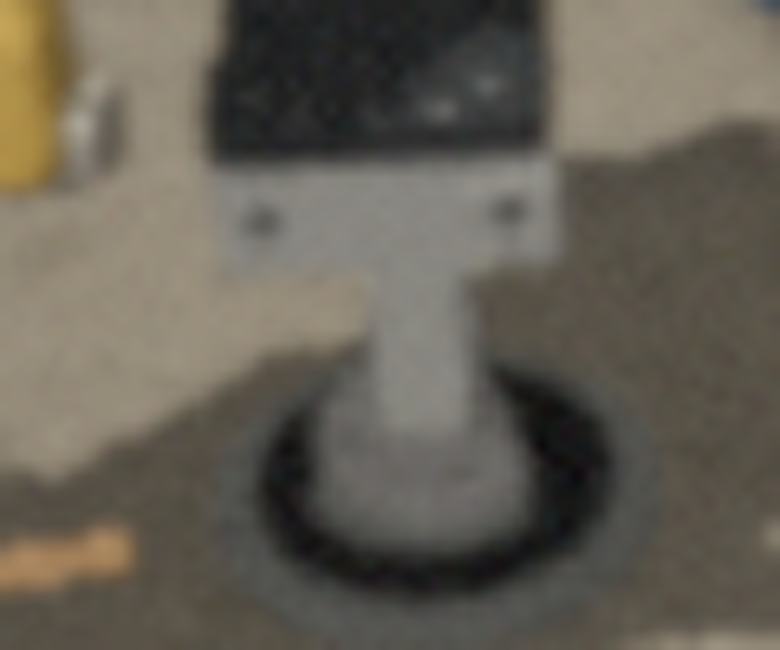

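The bushing's outline sits inside the pocket, with its flat parallel to the pocket flat. Next I lower it gently.

```bash
python3 -m pendant '[[0,0,0.03,0,0,0,1],[0,0,0.03,0,0,0,1],[0,0,0.02,0,0,0,1],[0,0,0,0,0,0,1]]'
python3 -m pendant '[[0,0,0.015,0,0,0,1],[0,0,0.015,0,0,0,1],[0,0,0.01,0,0,0,1]]'
```

```text
time_s: 12.47
ee_pos: [0.5009, 0.1875, 0.1235]
eef_rot: [-3.141, -0.0, 2.703]
force: [0.0, -0.2, -1.7]
grip_width: 0.0252
time_s: 12.72
ee_pos: [0.5012, 0.1876, 0.1195]
eef_rot: [3.141, 0.0, 2.703]
force: [-8.4, -3.5, 21.0]
grip_width: 0.0251
```

Contact came at exactly the expected home height (TCP 0.1195). Releasing and checking.

```bash
python3 -m pendant '[[0,0,-0.02,0,0,0,0.3],[0,0,0,0,0,0,0],[0,0,0,0,0,0,0],[0,0,0,0,0,0,0],[0,0,0,0,0,0,0],[0,0,-0.2,0,0,0,0],[0,0,-0.3,0,0,0,0],[0,0,-0.3,0,0,0,0],[0,0,-0.2,0,0,0,0],[0,0,0,0,0,0,0]]'
python3 - <<'E'
from h import *
go(.51,0,.23)
s=imaging.camera("scene"); crop(s,180,140,60,50,13,"s8.png")
crop(s,160,130,110,95,7,"s8b.png")
E
```

```text
time_s: 13.55
ee_pos: [0.5022, 0.188, 0.2466]
eef_rot: [3.136, 0.006, 2.703]
force: [-0.2, 0.3, 0.9]
grip_width: 0.0471
t 13.55 norm shift tot [-0.722 -1.392  0.136] turn [0.01  0.011 0.   ] minrows 5.0 F [-0.2  0.3  0.9] yaw 2.7032943989628224
```

View pics/s8.png

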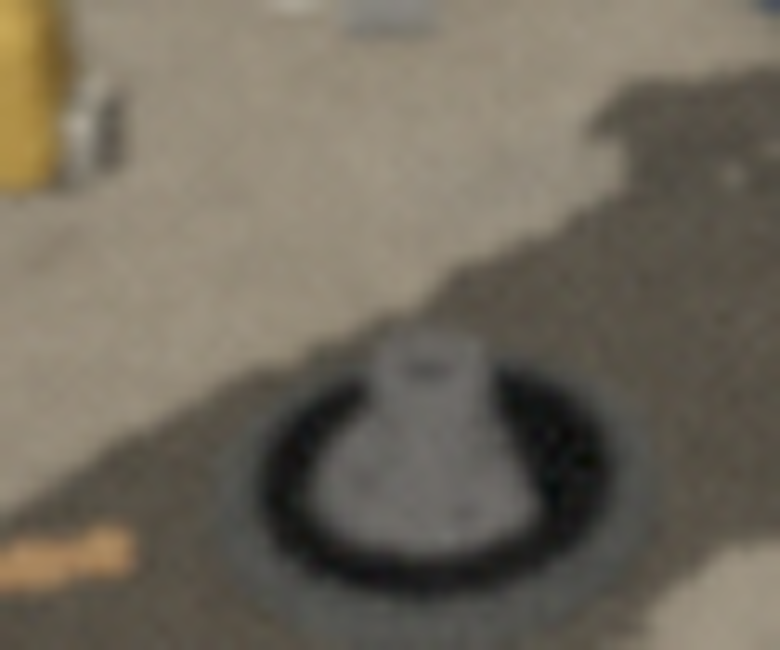

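The boss stands upright in the pocket (top about 430,350). Next I move over the cover and check the bushing in full light.

```bash
python3 -m pendant '[[-0.07,-0.14,0,0,0,0,0],[-0.13,-0.25,0,0,0,0,0],[-0.14,-0.27,0,0,0,0,0],[-0.14,-0.27,0,0,0,0,0],[-0.14,-0.27,0,0,0,0,0],[-0.1,-0.19,0,0,0,0,0],[0,0,0,0,0,0,0]]'
python3 - <<'E'
from h import *
go(.51,0,.1465)
s=imaging.camera("scene"); t=imaging.camera("top")
out=[]
for c,(x0,y0,w,h),zo in((s,(190,150,45,45),8),(t,(208,218,45,45),8)):
    im=cv2.resize(c["image"][y0:y0+h,x0:x0+w,::-1],None,fx=8,fy=8,interpolation=cv2.INTER_CUBIC); im2=im.copy()
    r=np.radians(-10); M=np.array([[np.cos(r),-np.sin(r)],[np.sin(r),np.cos(r)]]); th=np.linspace(0,2*np.pi,60)
    a=np.arccos(16/26); q=np.linspace(a,2*np.pi-a,60); P=np.c_[26*np.cos(q),26*np.sin(q)]/1000; P=np.r_[P,P[:1]]@M.T
    for Q,z in((P,.015),(.013*np.c_[np.cos(th),np.sin(th)],.043)):
        u=(proj(c,np.c_[Q+[.501,.187],np.full(len(Q),z)])-[x0,y0]+.5)*8-.5; cv2.polylines(im2,[np.int32(u)],False,(0,255,0),1)
    out.append(np.hstack([im,im2]))
cv2.imwrite("pics/seat.png",cv2.resize(np.vstack(out),None,fx=.83,fy=.83))
crop(s,225,175,60,60,10,"s9.png")
E
```

```text
time_s: 14.18
ee_pos: [0.5082, -0.0038, 0.24]
eef_rot: [-3.14, -0.002, 2.7]
force: [0.6, -0.9, -0.2]
grip_width: 0.0469
t 14.18 norm shift tot [-0.001  0.036  0.779] turn [-0.002 -0.003  0.   ] minrows 3.0 F [ 0.6 -0.9 -0.2] yaw 2.699723324914876
```

View pics/seat.png

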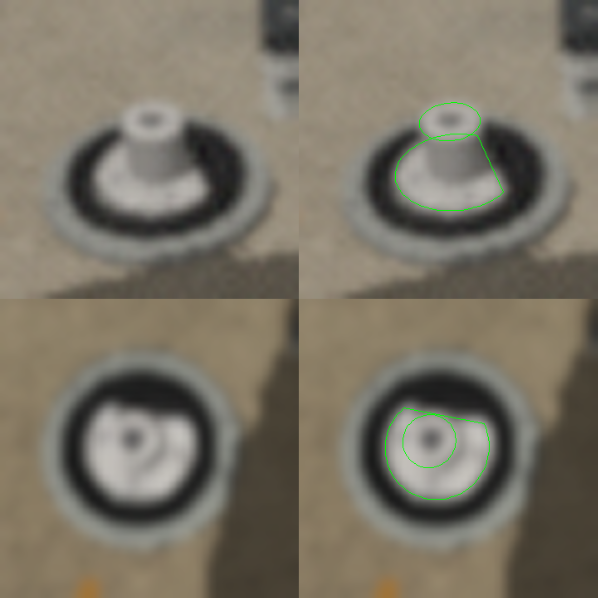

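View pics/s9.png

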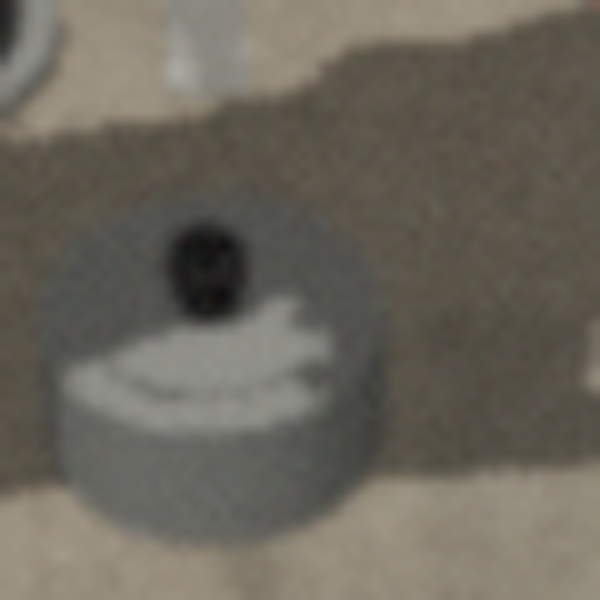

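The bushing's boss and flange match the home overlay in both views. Now the cover.

```bash
python3 -m pendant '[[0,0.034,0.15,0,0,0,0],[0,0,0.25,0,0,0,0],[0,0,0.25,0,0,0,0],[0,0,0.12,0,0,0,0],[0,0,0,0,0,0,0],[0,0,0,0,0,0,0]]'
python3 -m pendant '[[0,0,0,0,0,0,1],[0,0,0,0,0,0,1],[0,0,0,0,0,0,1],[0,0,0,0,0,0,1],[0,0,0,0,0,0,1]]' 30
python3 -m pendant '[[0,0,-0.1,0,0,0,1],[0,0,-0.25,0,0,0,1],[0,0,-0.3,0,0,0,1],[0,0,-0.2,0,0,0,1],[0,0,0,0,0,0,1],[0,0,0,0,0,0,1]]'
python3 - <<'E'
from h import *
go(.501,.187,.23)
s=imaging.camera("scene"); crop(s,215,145,60,60,10,"s10.png")
E
```

```text
time_s: 14.78
ee_pos: [0.51, 0.0045, 0.1486]
eef_rot: [-3.141, -0.002, 2.704]
force: [0.6, -0.6, 0.7]
grip_width: 0.0474
time_s: 15.2
ee_pos: [0.5104, 0.0036, 0.1498]
eef_rot: [3.141, 0.001, 2.703]
force: [-0.5, -0.2, 5.0]
grip_width: 0.0209
time_s: 15.7
ee_pos: [0.5103, 0.0035, 0.2519]
eef_rot: [3.141, 0.002, 2.703]
force: [-0.7, 0.6, -2.7]
grip_width: 0.0213
t 15.7 norm shift tot [0.72  1.351 0.182] turn [0.002 0.004 0.   ] minrows 5.0 F [-0.7  0.6 -2.7] yaw 2.7031596164436973
```

View pics/s10.png

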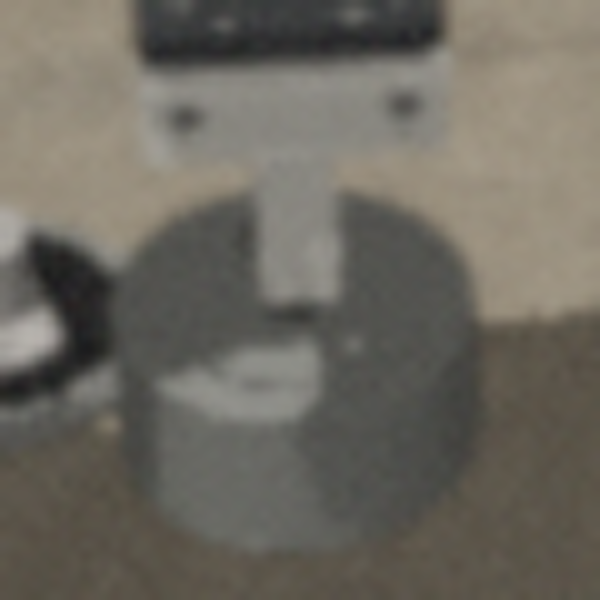

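```bash
python3 -m pendant '[[0.07,0.131,0,0,0,0,1],[0.12,0.23,0,0,0,0,1],[0.14,0.26,0,0,0,0,1],[0.14,0.26,0,0,0,0,1],[0.13,0.25,0,0,0,0,1],[0.08,0.15,0,0,0,0,1],[0.04,0.07,0,0,0,0,1],[0,0,0,0,0,0,1],[0,0,0,0,0,0,1],[0,0,0,0,0,0,1]]'
python3 - <<'E'
from h import *
go(.501,.187,.175)
E
```

```text
time_s: 16.58
ee_pos: [0.5009, 0.1858, 0.2505]
eef_rot: [-3.141, -0.001, 2.702]
force: [0.2, -0.4, -1.3]
grip_width: 0.0211
t 16.58 norm shift tot [0.003 0.01  0.629] turn [-0.002 -0.001  0.   ] minrows 2.0 F [ 0.2 -0.4 -1.3] yaw 2.7022674253680745
```

```bash
python3 -m pendant '[[0.003,0.008,0.15,0,0,0,1],[0,0,0.25,0,0,0,1],[0,0,0.22,0,0,0,1],[0,0,0,0,0,0,1],[0,0,0,0,0,0,1]]'
python3 - <<'E'
from h import *
go(.501,.187,.158)
s=imaging.camera("scene"); crop(s,180,135,60,55,12,"s11.png")
E
```

```text
time_s: 17.0
ee_pos: [0.5008, 0.187, 0.1764]
eef_rot: [-3.14, -0.002, 2.702]
force: [0.9, -0.6, -0.7]
grip_width: 0.0212
t 17.0 norm shift tot [-0.001  0.001  0.153] turn [-0.003 -0.003  0.   ] minrows 1.0 F [ 0.9 -0.6 -0.7] yaw 2.701960091591514
```

View pics/s11.png

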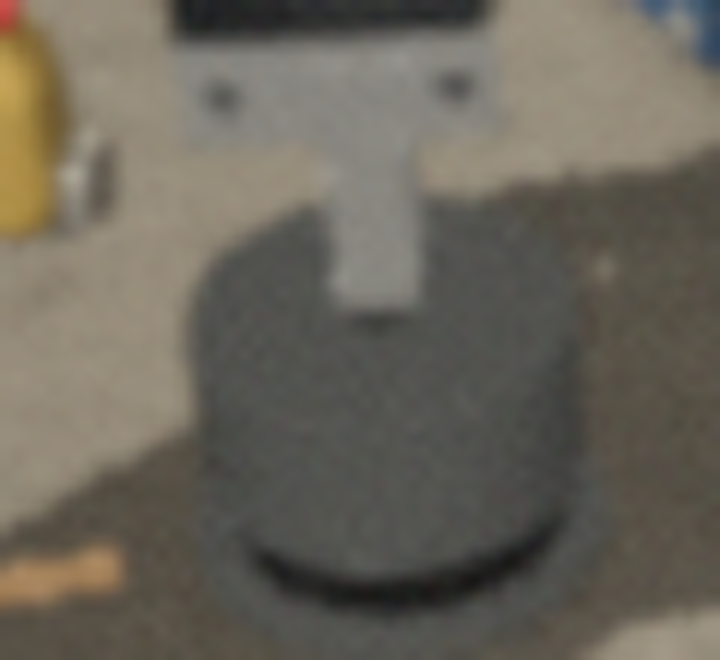

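The cover hovers concentrically over the insert, with a thin dark crescent visible below the rim. Next I lower it.

```bash
python3 -m pendant '[[0,0,0.05,0,0,0,1],[0,0,0.05,0,0,0,1],[0,0,0.03,0,0,0,1],[0,0,0,0,0,0,1]]'
python3 -m pendant '[[0,0,0.015,0,0,0,1],[0,0,0.015,0,0,0,1],[0,0,0.01,0,0,0,1]]'
```

```text
time_s: 17.38
ee_pos: [0.5007, 0.188, 0.1606]
eef_rot: [-3.141, -0.0, 2.703]
force: [-0.4, -0.1, -1.0]
grip_width: 0.0211
time_s: 17.63
ee_pos: [0.5011, 0.1882, 0.1576]
eef_rot: [3.141, 0.001, 2.703]
force: [-12.5, -3.9, 28.2]
grip_width: 0.0212
```

Contact came at 0.1576, which is exactly home (0.1498 + 0.008). Releasing.

```bash
python3 -m pendant '[[0,0,-0.02,0,0,0,0.4],[0,0,0,0,0,0,0],[0,0,0,0,0,0,0],[0,0,0,0,0,0,0],[0,0,-0.15,0,0,0,0],[0,0,-0.3,0,0,0,0],[0,0,-0.3,0,0,0,0],[0,0,-0.2,0,0,0,0],[0,0,0,0,0,0,0]]'
python3 -m pendant '[[-0.1,-0.2,0,0,0,0,0],[-0.13,-0.25,0,0,0,0,0],[-0.13,-0.25,0,0,0,0,0],[-0.13,-0.25,0,0,0,0,0],[-0.13,-0.25,0,0,0,0,0],[-0.1,-0.2,0,0,0,0,0],[-0.05,-0.1,0,0,0,0,0],[0,0,0,0,0,0,0],[0,0,0,0,0,0,0],[0,0,0,0,0,0,0]]'
python3 - <<'E'
from h import *
s=imaging.camera("scene"); t=imaging.camera("top"); out=[]; th=np.linspace(0,2*np.pi,90)
cv2.imwrite("pics/fs.png",s["image"][:,:,::-1])
for c,(x0,y0,w,h) in((s,(185,145,50,45)),(t,(205,215,50,45))):
    im=cv2.resize(c["image"][y0:y0+h,x0:x0+w,::-1],None,fx=8,fy=8,interpolation=cv2.INTER_CUBIC); im2=im.copy()
    for r,z in((.046,.052),(.046,.008),(.011,.072),(.05,.008)):
        u=(proj(c,np.c_[.501+r*np.cos(th),.187+r*np.sin(th),np.full(90,z)])-[x0,y0]+.5)*8-.5; cv2.polylines(im2,[np.int32(u)],False,(0,255,0),1)
    out.append(np.hstack([im,im2]))
cv2.imwrite("pics/fin.png",cv2.resize(np.vstack(out),None,fx=.8,fy=.8))
E
```

```text
time_s: 18.38
ee_pos: [0.5019, 0.1884, 0.2778]
eef_rot: [3.136, 0.006, 2.703]
force: [0.6, 0.3, 0.3]
grip_width: 0.047
time_s: 19.22
ee_pos: [0.5081, -0.0135, 0.2722]
eef_rot: [-3.142, -0.001, 2.704]
force: [-0.3, -0.1, -0.4]
grip_width: 0.0469
```

View pics/fin.png

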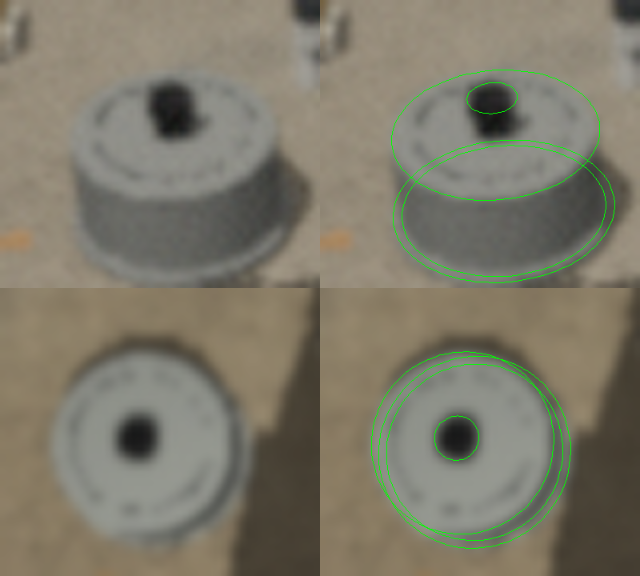

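View pics/fs.png

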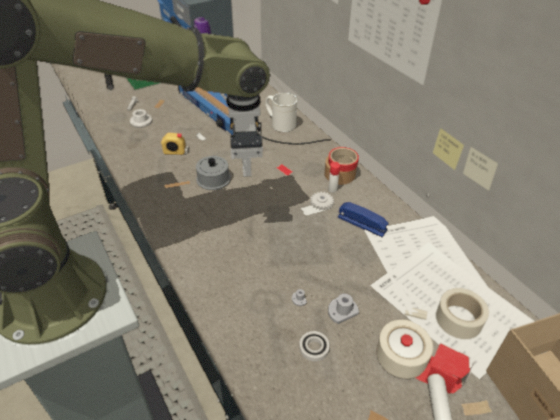

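The cover is level and home (the outlines match in both views). The bystanders are where they were and the robot is clear.

```bash
python3 -c "
from station import hand_in; print(hand_in())"
```

```text
the job is handed in; nothing more can be done
None
```

The bushing is packed and the job is handed in at about 19.3 s of the 72 s allowed. I took the cover off the case and parked it on the bench. I then picked the middle-sized bushing, turned it about 110° to match the pocket flat, seated it boss up and put the cover back.

- **Bushing:** it met the pocket floor within about 0.1 mm of the expected height. Its outline matched the home pose in both camera views.
- **Cover:** contact came at 0.1576 m, against 0.1578 m expected. It looks level and down on the ledge in both views.
- **Forces:** the highest wrist force reported was about 31 N, when setting the cover down.
- **Bystanders:** the gear, bearing, tape measure and the two other bushings look unmoved in the last scene picture. I did not measure their positions.
- **Disagreement:** the two cameras differed by about 2 mm in position and 3–6° in the yaw of the flats. I used averages, and both parts went in without resistance before reaching home.

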